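Press a bearing home, then lift the hub on the cam and hold it

ROBOT

A 6-joint arm with a two-finger parallel gripper is mounted at the origin on the work surface. World frame = base frame: x ahead of the robot, y to its left, z up, the work surface at z = 0. Lengths are in m, angles in degrees, forces in N, time in s.
With the tool pointing down it reaches from about 0.4 to 0.925 m from the base axis. Payload 12.5 kg.
Tool frame: the origin (TCP) lies on the centre line of the jaws, within the pads' length; the fingertips stand 25 mm ahead of it and the grasp point (between the pads) lies 6 mm ahead of it; z points along the fingers, y is the direction in which the jaws open and shut (so a half turn about z gives the same grasp; the last joint's range is limited). The gripper opens to 95 mm and grips with 3 to 60 N. Pads are 20 mm wide; open, the fingers measure 119 mm over their backs; the gripper's body (75 mm by 180 mm) begins 59 mm behind the grasp point.
Start: joints at [58.98, 28.126, 89.318, -0, 62.55, -6.05], TCP at [0.264, 0.567, 0.24] pointing down, gripper open.
Joint ranges: [-177.58, 177.58], [-47.91, 125.51], [2.72, 160], [-65.01, 245.01], [3.68, 167.84], [-153.87, 153.87]. Speed limits (degrees/s): [127.2, 127.2, 159.86, 180, 180, 180].

INTERFACE

Orientations are given as [roll, pitch, yaw] about the fixed x, y, z axes, in that order (R = Rz(yaw) Ry(pitch) Rx(roll)).
In Python, from station import env, get_image, spot_in gives the robot as it stands. The module is installed in compiled form; this text tells all that it offers.
- The arm moves only by the tool servo_tool, never from a script. Its argument "deltas" is a list that holds one entry, the list of rows, each a list of 7 numbers: the shift along the tool's x, y, z in m, then the turn, a rotation vector about the tool's x, y, z in degrees, then the closure in counts, from 0 (fully open) to 255 (shut). A call has 1 to 8 rows; each row is the pose to reach, as a shift and turn from the pose commanded when the call began, along the tool's axes at that moment; what a row does not reach only later rows make up. A row lasts 1/12 s, in which the tool goes at most 41.7 mm and 7.16 degrees, less where a joint would pass 70% of its speed; a pose out of reach is approached as far as the arm can. A call with a gripper value outside its range is refused whole. The fingers move at their own pace and stop on an object; the grip force is fixed at half the most. Time passes only in rows, so rows that repeat a pose let the fingers close. It gives the time, the measured TCP pose, the force and the opening at its end, in the units of the state.
- env.state(): the state, without advancing time (a new reading comes with each control period).
- get_image(name): name is "scene" or "top" or "wrist"; returns a dict with "img" (480x640x3 uint8, red, green, blue), "mtx" (3x3 intrinsics, pixels), "dist_coeffs" ([k1, k2, p1, p2, k3] as OpenCV has them; the pictures are not rectified), "eye" and "orientation" of the camera in the world; the wrist camera has in their place "T_tool_cam" (4x4, takes a point from camera to tool coordinates, whose origin is the TCP and whose axes are the flange's). Camera axes: x right, y up, looking along -z (the intrinsics and any distortion apply to the point x, -y, -z); pixel columns grow to the right and rows downward; lengths in m; the calibration is good to about 2 mm. A picture is of the moment at which its call begins: read the wrist's pose just before it. There is no depth.
- env.sign_off(): hands the job in, once; it reports no verdict.
Trained networks look in a picture, given as the dict that the camera call returned (one of the last four; its "shot" number tells which), for a name from the list of things; names that differ only in an ending like _2 or _b are one class to them, and where a whole thing is asked for, a point or a joint stands for the part that bears it (a point fixed in the world has none). Each returns a list of dicts, best first, with "conf" (0 to 1); they miss things now and then, are a little off and sometimes report something else, mostly with a low value. They report only what shows in the picture. A call takes as long as a camera call. They do not tell look-alikes from the thing itself.
- spot_in(picture, label): "extent" ([left, top, right, bottom] in pixels, round what is visible of it).
The state is a dict: "clock": time; "qpos": joint angles; "dq": joint speeds; "joint_efforts": joint torques, N m; "position": TCP position; "tool_rot": TCP orientation; "contact_force": force on the tool from outside, world axes, zero at the start; "wrist_torque": the same for the moment, N m; "width": opening from 0.0 (shut) to 1.0 (fully open).
Only numpy, scipy, OpenCV 4.12 (cv2) and the standard library are available. Lean on these libraries where they do the work, as an engineer would, in place of code of your own. Each camera call takes 0.05 s, during which the arm holds its last target. There are 200 camera calls.

TASK

In the bench press, pull the press lever by its black grip down until the bearing is pressed fully home in the hub, then ease the lever slowly back up to its rest instead of letting the spring snap it back. Then swing the cam lever with the red grip up to the very top of its lift, where it stands upright, so that the hub is raised out of its nest ready for unloading, and hold it there: the program finishes while still holding that lever. Keep the gripper off the hub and its bearing, and leave the other things on the bench where they are.

Things in the scene. Friction and masses are not known exactly. Their poses are not given: they have to be found in the camera images.
- station: Grey bench press with a lifting nest, bolted down; place and yaw vary. Base 310 x 260 x 16 mm. Origin on the bench under the ram; x to the column at the back (levers at rest point to -x), y to the press-lever side, z up. Column x 95 to 155, y +-30 mm; head x -41 to 155, y +-34 (spring drum to y -56), z 205 to 290; ram top at z 336, 24 mm square; nest 146 mm square, top at z 84 mm.
- press_hinge (a point): Point on the press lever's hinge line, abreast of its grip's middle. In the station's frame (30, 117, 245) mm; the hinge line runs along the station's y.
- press_lever (a joint): Turn of the press lever (rad): 0 at its upper stop, pointing to the station's -x, 30 degrees above level; grows as it is pulled down; bottom stop 1.25. Ram goes down 23 mm per rad, meets the bearing at about 0.78 to 0.91, has it home at about 1.22: pull to the stop. Pull at the grip: 2 to 5 N against the return spring, up to 10 N while pressing.
- press_handle: Press lever: steel rod 11 mm thick with a black crank grip 22 mm across, 62 mm long, standing out sideways along the station's +y; the grip turns freely about its own axis. Origin at the grip's middle, 170 mm from press_hinge; z outward along the lever. The rod's centre is 42 mm inboard (-y). Grip 330 mm above the bench at rest, 131 mm at the bottom stop.
- cam_hinge (a point): Point on the cam lever's hinge line, abreast of its grip's middle. In the station's frame (0, -177, 52) mm; the hinge line runs along the station's y.
- cam_lever (a joint): Turn of the cam lever (rad): 0 at its rest stop, pointing to the station's -x, 10 degrees above level; grows as it swings up and over towards the column. The lift is greatest (13 mm) at 1.396, lever upright, and falls again beyond; far stop 1.896. A return spring and the hub's weight swing it back if let go: 2 to 5 N at the grip.
- cam_handle: Cam lever: steel rod 11 mm thick with a red crank grip 22 mm across, 62 mm long, standing out sideways along the station's -y; the grip turns freely about its own axis. Origin at the grip's middle, 145 mm from cam_hinge; z outward along the lever (straight up at the top of the lift). The rod's centre is 42 mm inboard (+y). Grip 77 mm above the bench at rest, 197 mm when upright.
- hub: Cast aluminium hub in the nest, with flange 110 mm across, 62 mm high and with a 52 mm bore in its top. Origin at the centre of its underside, 84 mm above the bench when seated in the nest; z up. A steel collar 8 mm high stands around its flange; the lift pad raises it by 12 mm at the top of the cam.
- bearing (a joint): How far the bearing has been pressed into the hub (m): 0 to 0.003 at the start, 0.010 fully home (its top flush with the hub's top). It stays where it is pushed and needs about 30 N from the ram.
- bearing_top (a point): Centre of the top face of the bearing (steel and orange, 52 mm across, 15 mm high) that sits partly in the hub's bore.
- spare_hub: Another aluminium hub on the bench to the left of the press, 110 mm across, 62 mm high; leave it. Origin under its centre.
- spare_bearing: Loose steel bearing, 52 mm across, 15 mm high, on the bench in front of the press; leave it. Origin under its centre.
- pinion_a: Dark splined pinion shaft standing on end, 43 mm across, 88 mm high; leave it. Origin under its centre.
- pinion_b: Second splined pinion shaft, the same; leave it.
- threadlocker: Red bottle with a blue cap, 46 mm across, 115 mm high; leave it. Origin under its centre.
- hammer: Hammer with a wooden handle, lying, 270 mm long; leave it.
- bolt_tray: Yellow tray of bolts, 120 x 90 x 35 mm; leave it. Origin under its centre.
Things that resemble listed ones, but are neither listed nor needed, are in the scene too. Leave any brown, green or turquoise look-alike of the hub alone.

How it is judged:
By the outcome, as a careful person would: the job done as asked, in the order asked, and still so for the second after the job is handed in, while the arm keeps its last pose, push and grip.
It also fails if it takes over 64 s, if anything falls off the work surface, if the arm or the gripper's body presses on something with over 40 N, if the wrist force passes 120 N, or if a joint passes its speed limit or range.

## Working session

There is one attempt and no reset: what is moved stays moved. The work goes in short steps, Python scripts to look and compute and a tool call to move; the robot and the scene stay as the last step left them, time stands still between calls to the robot, and variables do not carry over. Pictures are saved under pics/ and viewed, about 8 in all and at most 12, crops included, and the job is handed in when it is done.

Besides the shell and the picture viewer there is one more tool, called after "Request:" as a command line: name --argument value ..., lists and objects as JSON in quotes. servo_tool: Moves the arm, as the interface text tells. Its arguments: {"type":"object","properties":{"deltas":{"type":"array"}},"required":["deltas"]}

```bash
mkdir -p pics; cat > h.py <<'E'
import numpy as np, cv2
from station import env, get_image, spot_in
from scipy.spatial.transform import Rotation as R
def save(p,n): cv2.imwrite(f'pics/{n}.png',p['img'][:,:,::-1])
E
python3 - <<'E'
from h import *
s=env.state(); print({k:np.round(v,3) for k,v in s.items()})
for n in ['scene','top']:
    p=get_image(n); save(p,n+'0'); print(n,p['eye'],p['orientation'],p['mtx'],p['dist_coeffs'])
    for l in ['station','press_handle','cam_handle','hub','spare_hub','bearing']:
        print(l,[(np.round(d['extent']),round(d['conf'],2)) for d in spot_in(p,l)][:3])
E
```

```text
{'clock': np.float64(0.0), 'qpos': array([ 5.8981e+01,  2.8165e+01,  8.9351e+01, -2.0000e-03,  6.2550e+01,
       -6.0500e+00]), 'dq': array([ 0.044, -0.111,  0.051,  0.051, -0.058,  0.1  ]), 'joint_efforts': array([-4.0000e-03, -6.1264e+01, -2.5818e+01,  6.9000e-02,  4.8000e-02,
       -0.0000e+00]), 'position': array([0.264, 0.566, 0.239]), 'tool_rot': array([-1.79934e+02, -5.00000e-03,  1.55033e+02]), 'contact_force': array([-0.348, -1.038,  0.313]), 'wrist_torque': array([-0.032,  0.018, -0.003]), 'width': np.float64(0.998)}
scene [1.19849806 0.83347035 1.12775639] [ 48.3601779    1.26854908 138.61255477] [[445.24813784   0.         316.43955854]
 [  0.         445.24813784 240.85105383]
 [  0.           0.           1.        ]] [-0.00476386  0.          0.          0.          0.        ]
station [(array([246., 212., 374., 354.]), 0.63)]
press_handle [(array([315., 212., 376., 274.]), 0.74)]
cam_handle []
hub [(array([361., 257., 395., 290.]), 0.97), (array([297., 270., 326., 301.]), 0.94), (array([225., 248., 259., 280.]), 0.94)]
spare_hub [(array([348., 315., 389., 355.]), 0.
[... 215 characters left out ...]
] [[531.1425772    0.         313.31903656]
 [  0.         531.1425772  241.24881662]
 [  0.           0.           1.        ]] [-0.01825875  0.          0.          0.          0.        ]
station [(array([242., 145., 380., 275.]), 0.56), (array([316., 286., 329., 302.]), 0.31)]
press_handle [(array([242., 196., 277., 270.]), 0.9)]
cam_handle [(array([270., 204., 380., 264.]), 0.84)]
hub [(array([379., 180., 416., 220.]), 0.95), (array([255., 290., 291., 326.]), 0.92), (array([278., 207., 316., 240.]), 0.82)]
spare_hub [(array([203., 217., 238., 251.]), 0.63)]
bearing [(array([201., 162., 221., 181.]), 0.75), (array([389., 185., 411., 206.]), 0.59), (array([262., 299., 280., 315.]), 0.56)]
```

```bash
python3 -c "
import cv2
a=cv2.imread('pics/scene0.png')[180:400,190:430];b=cv2.imread('pics/top0.png')[120:340,180:430]
cv2.imwrite('pics/s1.png',cv2.resize(a,None,fx=2.7,fy=2.7,interpolation=2));cv2.imwrite('pics/t1.png',cv2.resize(b,None,fx=2.7,fy=2.7,interpolation=2))"
```

```text
(no output)
```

View pics/s1.png

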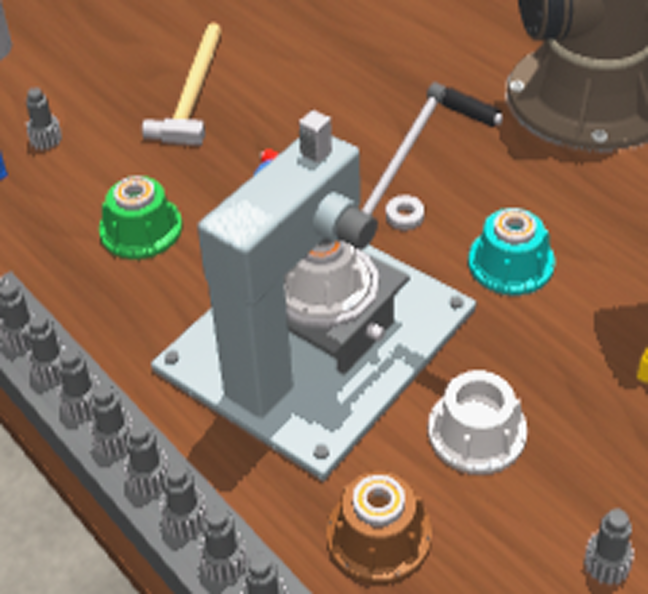

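View pics/t1.png

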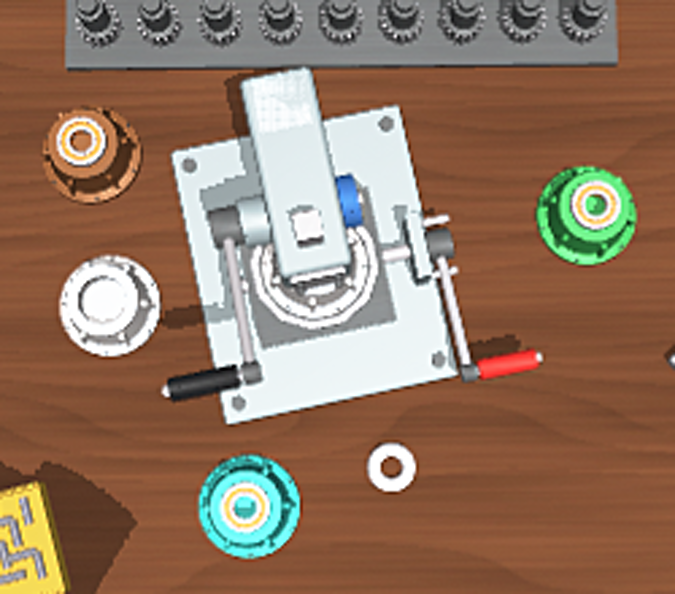

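The top view shows the press yawed slightly, with the black grip at crop (203,385) and the red grip at (511,364). The ram top is at (307,222). The scene view agrees: black grip at (470,104), ram top at (315,125). I'll fit the station pose from these.

```bash
cat >> h.py <<'E'
def proj(p,P,eye=None,Rm=None):
    if eye is None: eye,Rm=np.array(p['eye']),R.from_euler('xyz',p['orientation'],degrees=True).as_matrix()
    c=(np.atleast_2d(P)-eye)@Rm*[1,-1,-1]
    return cv2.projectPoints(c,np.zeros(3),np.zeros(3),np.array(p['mtx']),np.array(p['dist_coeffs']))[0][:,0]
def st2w(v,P):
    x,y,a=v; c,s=np.cos(a),np.sin(a); P=np.atleast_2d(P)
    return np.c_[x+c*P[:,0]-s*P[:,1],y+s*P[:,0]+c*P[:,1],P[:,2]]
E
python3 - <<'E'
from h import *
from scipy.optimize import least_squares
t=get_image('top');s=get_image('scene')
P=np.array([[-117.2,117,330],[-117.2,75,330],[-142.8,-177,77],[-142.8,-135,77],[0,0,336]])/1000
U=np.array([[203,385],[250,372],[511,364],[469,374],[307,222]])/2.7+[180,120]
Ps=np.array([[-117.2,117,330],[-117.2,75,330],[0,0,336]])/1000
Us=np.array([[470,104],[437,91],[315,125]])/2.7+[190,180]
f=lambda v:np.r_[(proj(t,st2w(v,P))-U).ravel(),(proj(s,st2w(v,Ps))-Us).ravel()]
r=least_squares(f,[.5,.05,.2],loss='soft_l1');v=r.x;print(v,np.degrees(v[2]),f(v).round(1))
np.save('v.npy',v)
for a in np.radians([0,18,36,54,71.6]): print('press',st2w(v,[[.030-.17*np.cos(np.pi/6-a),.117,.245+.17*np.sin(np.pi/6-a)]]).round(4))
for a in np.radians([0,20,40,60,80]): print('cam',st2w(v,[[-.145*np.cos(a+np.radians(10)),-.177,.052+.145*np.sin(a+np.radians(10))]]).round(4))
E
```

```text
[0.59496412 0.07847168 0.20311672] 11.637730584412243 [ 0.2 -0.6  0.3  0.5 -1.8 -0.  -0.6 -0.6 -0.1  1.  -0.1  0.2 -0.2 -0.2
 -0.5 -3. ]
press [[0.4565 0.1694 0.33  ]]
press [[0.4379 0.1656 0.2803]]
press [[0.4352 0.165  0.2272]]
press [[0.4486 0.1678 0.1759]]
press [[0.4762 0.1735 0.1321]]
cam [[ 0.4908 -0.1237  0.0772]]
cam [[ 0.5077 -0.1202  0.1245]]
cam [[ 0.5394 -0.1137  0.1631]]
cam [[ 0.5821 -0.1049  0.1883]]
cam [[ 0.6307 -0.0949  0.197 ]]
```

```bash
cat >> h.py <<'E'
v=np.load('v.npy')
def ori(tilt): # tool y along station +x, tool z down, tilted by tilt deg towards station +x
    a=v[2]+0; xs=np.array([np.cos(a),np.sin(a),0]); ys=np.array([-xs[1],xs[0],0]); t=np.radians(tilt)
    z=np.sin(t)*xs-np.cos(t)*np.array([0,0,1]); y=np.cos(t)*xs+np.sin(t)*np.array([0,0,1])
    return R.from_matrix(np.c_[np.cross(y,z),y,z])
def cur():
    s=env.state(); return np.array(s['position']),R.from_euler('xyz',s['tool_rot'],degrees=True)
def press(th,off=.012): a=np.pi/6-th; return st2w(v,[[.030-.17*np.cos(a),.117+off,.245+.17*np.sin(a)]])[0]
def cam(th,off=-.012): a=th+np.radians(10); return st2w(v,[[-.145*np.cos(a),-.177+off,.052+.145*np.sin(a)]])[0]
def tcp(g,o): return g-.006*o.as_matrix()[:,2]   # grasp point -> TCP
def rows(targets,grip,start=None):
    p,o=start or cur(); out=[]
    for q,w in targets:
        d=o.inv().apply(q-p); r=(o.inv()*w).as_rotvec(degrees=True)
        out.append([round(float(x),4) for x in d]+[round(float(x),1) for x in r]+[grip])
    print(str(out).replace(' ',''))
E
python3 - <<'E'
from h import *
from scipy.spatial.transform import Slerp
p,o=cur(); w=ori(15); q=tcp(press(0),w); q[2]+=.09
print(o.as_matrix().round(2),q,w.as_matrix().round(2))
rows([(q,w)],0)
E
```

```text
[[-0.91  0.42  0.  ]
 [ 0.42  0.91  0.  ]
 [-0.    0.   -1.  ]] [0.45260637 0.18085968 0.42579555] [[-0.2   0.95  0.25]
 [ 0.98  0.19  0.05]
 [ 0.    0.26 -0.97]]
[[-0.334,-0.27,-0.1861,-13.9,-7.0,53.1,0]]
```

Request:
servo_tool --deltas '[[[0,0,-0.04,0,0,0,0],[0,0,-0.08,0,0,0,0],[-0.02,-0.02,-0.12,-2,-1,7,0],[-0.04,-0.03,-0.15,-4,-2,14,0],[-0.07,-0.06,-0.17,-6,-3,20,0],[-0.1,-0.08,-0.186,-7,-4,26,0],[-0.13,-0.1,-0.186,-9,-5,32,0],[-0.16,-0.13,-0.186,-10,-5,38,0]]]'

```text
clock: 1.47
position: [0.3544, 0.3807, 0.427]
tool_rot: [168.8, 1.4, 116.5]
contact_force: [1.0, -0.3, -0.5]
width: 0.999
```

```bash
python3 -c "
from h import *
w=ori(15); q=tcp(press(0),w); q[2]+=.09
rows([(q,w)],0)"
```

```text
[[-0.2226,-0.0027,0.0062,-3.6,-2.0,14.8,0]]
```

Request:
servo_tool --deltas '[[[-0.03,0,0.001,-1,-0.5,3,0],[-0.06,-0.001,0.002,-1,-1,6,0],[-0.1,-0.001,0.003,-2,-1,9,0],[-0.14,-0.002,0.004,-3,-1.5,12,0],[-0.18,-0.003,0.006,-3.6,-2,14.8,0],[-0.21,-0.003,0.006,-3.6,-2,14.8,0],[-0.223,-0.003,0.006,-3.6,-2,14.8,0],[-0.223,-0.003,0.006,-3.6,-2,14.8,0]]]'

```text
clock: 2.13
position: [0.4535, 0.1797, 0.4249]
tool_rot: [165.3, 0.1, 101.7]
contact_force: [-0.9, 0.9, -0.3]
width: 1.0
```

```bash
python3 - <<'E'
from h import *
s=env.state(); p,o=cur(); print(p,s['qpos'])
w=get_image('wrist'); T=np.array(w['T_tool_cam'])
M=o.as_matrix()@T[:3,:3]; e=p+o.apply(T[:3,3])
P=np.array([[-117.2,86,330],[-117.2,148,330],[-117.2,75,330]])/1000
u=proj(w,st2w(v,P),e,M); print(u)
im=w['img'][:,:,::-1].copy()
for a in u: cv2.circle(im,tuple(int(x) for x in a),4,(0,255,0),2)
cv2.imwrite('pics/w1.png',im)
wo=ori(15); rows([(tcp(press(0),wo),wo)],0)
E
```

```text
[0.4535284  0.17968333 0.424876  ] [14.22787283  2.48613064 98.30867819 -0.82186394 64.49990725  2.7596783 ]
[[279.00284406 319.89549888]
 [276.60777178 225.25939753]
 [279.40121042 335.41433144]]
[[0.0002,-0.0229,0.086,-0.3,0.1,0.1,0]]
```

View pics/w1.png

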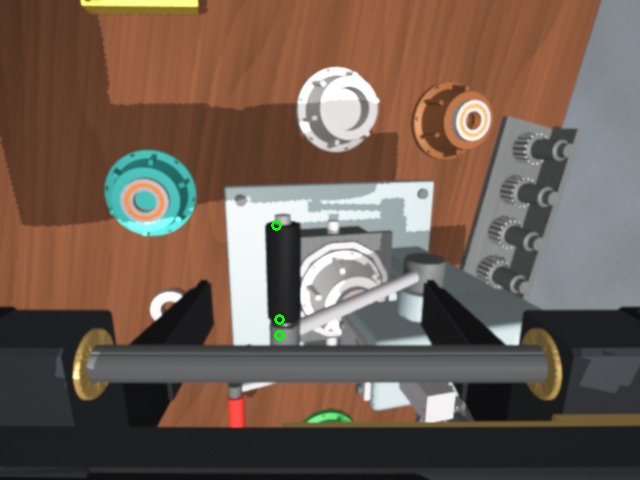

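The wrist view shows the black grip at x≈284, rows 225–320. My prediction was ≈278, so the station is about 3–4 mm further along its +x. I'll correct for that and descend.

```bash
python3 - <<'E'
from h import *
v[0]+=.0032; v[1]+=.0007; np.save('v.npy',v)
wo=ori(15); rows([(tcp(press(0),wo),wo)],0)
E
```

```text
[[0.0002,-0.0198,0.0868,-0.3,0.1,0.1,0]]
```

Request:
servo_tool --deltas '[[[0,-0.01,0.02,0,0,0,0],[0,-0.019,0.04,0,0,0,0],[0,-0.019,0.06,0,0,0,0],[0,-0.019,0.075,0,0,0,0],[0,-0.019,0.086,0,0,0,0],[0,-0.019,0.086,0,0,0,0],[0,-0.019,0.086,0,0,0,130],[0,-0.019,0.086,0,0,0,255]]]'

```text
clock: 2.85
position: [0.4559, 0.1831, 0.3375]
tool_rot: [165.2, 0.1, 102.0]
contact_force: [0.5, -0.4, 0.7]
width: 0.91
```

Request:
servo_tool --deltas '[[[0,0,0,0,0,0,255],[0,0,0,0,0,0,255],[0,0,0,0,0,0,255],[0,0,0,0,0,0,255],[0,0,0,0,0,0,255],[0,0,0,0,0,0,255]]]'

```text
clock: 3.35
position: [0.456, 0.1825, 0.3368]
tool_rot: [165.3, 0.1, 101.9]
contact_force: [-0.0, 0.2, -0.0]
width: 0.496
```

```bash
python3 - <<'E'
from h import *
s=env.state(); p,o=cur(); print(s['contact_force'],s['width']*95,tcp(press(0),ori(15))-p)
# path relative to present pose, tilt 15 -> 30
ths=np.linspace(0,1.27,25)[1:]; q0=tcp(press(0),ori(15))
T=[]
for t in ths:
    w=ori(15+12*t/1.27); T.append((p+tcp(press(t),w)-q0,w))
for k in range(0,24,8):
    st=(p,o) if k==0 else T[k-1]
    rows(T[k:k+8],255,st)
E
```

```text
[-0.0124535   0.16144393 -0.03295396] 47.155454022585296 [-0.00021433 -0.00091052 -0.00102574]
[[0.0,-0.0062,0.0066,-0.8,0.0,0.3,255],[0.0001,-0.0121,0.0134,-1.3,0.0,0.3,255],[0.0001,-0.0175,0.0206,-1.8,0.0,0.3,255],[0.0001,-0.0226,0.0281,-2.3,0.0,0.3,255],[0.0001,-0.0273,0.0358,-2.8,0.0,0.3,255],[0.0002,-0.0316,0.0437,-3.3,0.0,0.3,255],[0.0002,-0.0355,0.0519,-3.8,0.0,0.3,255],[0.0002,-0.0389,0.0602,-4.3,0.0,0.3,255]]
[[-0.0,-0.0036,0.0083,-0.5,0.0,-0.0,255],[-0.0,-0.0068,0.0167,-1.0,0.0,-0.0,255],[-0.0,-0.0095,0.0253,-1.5,0.0,-0.0,255],[-0.0,-0.0117,0.034,-2.0,0.0,-0.0,255],[-0.0,-0.0135,0.0429,-2.5,0.0,-0.0,255],[-0.0,-0.0148,0.0518,-3.0,0.0,-0.0,255],[-0.0,-0.0157,0.0607,-3.5,0.0,-0.0,255],[-0.0,-0.016,0.0697,-4.0,0.0,-0.0,255]]
[[-0.0,-0.0005,0.009,-0.5,-0.0,0.0,255],[-0.0,-0.0006,0.018,-1.0,0.0,0.0,255],[0.0,-0.0001,0.027,-1.5,0.0,-0.0,255],[-0.0,0.0008,0.0359,-2.0,-0.0,-0.0,255],[-0.0,0.0022,0.0448,-2.5,-0.0,-0.0,255],[-0.0,0.004,0.0536,-3.0,0.0,-0.0,255],[-0.0,0.0063,0.0623,-3.5,0.0,0.0,255],[0.0,0.0091,0.0708,-4.0,0.0,0.0,255]]
```

Fingers are still closing (47 mm).

Request:
servo_tool --deltas '[[[0,0,0,0,0,0,255],[0,0,0,0,0,0,255],[0,0,0,0,0,0,255],[0,0,0,0,0,0,255],[0,0,0,0,0,0,255],[0,0,0,0,0,0,255],[0,0,0,0,0,0,255],[0,0,0,0,0,0,255]]]'

```text
clock: 4.02
position: [0.455, 0.1823, 0.336]
tool_rot: [165.5, 0.1, 101.9]
contact_force: [-5.7, -0.9, -1.0]
width: 0.222
```

Request:
servo_tool --deltas '[[[0,-0.006,0.0066,-0.5,0,0,255],[0,-0.012,0.0134,-1,0,0,255],[0,-0.0175,0.0206,-1.5,0,0,255],[0,-0.0226,0.0281,-2,0,0,255],[0,-0.0273,0.0358,-2.5,0,0,255],[0,-0.0316,0.0437,-3,0,0,255],[0,-0.0355,0.0519,-3.5,0,0,255],[0,-0.0389,0.0602,-4,0,0,255]]]'

```text
clock: 4.68
position: [0.4331, 0.1778, 0.2682]
tool_rot: [161.4, 0.1, 101.9]
contact_force: [-7.1, 1.7, 4.6]
width: 0.226
```

Request:
servo_tool --deltas '[[[0,-0.0036,0.0083,-0.5,0,0,255],[0,-0.0068,0.0167,-1,0,0,255],[0,-0.0095,0.0253,-1.5,0,0,255],[0,-0.0117,0.034,-2,0,0,255],[0,-0.0135,0.0429,-2.5,0,0,255],[0,-0.0148,0.0518,-3,0,0,255],[0,-0.0157,0.0607,-3.5,0,0,255],[0,-0.016,0.0697,-4,0,0,255]]]'

```text
clock: 5.35
position: [0.4404, 0.1792, 0.1969]
tool_rot: [157.4, 0.1, 101.9]
contact_force: [-7.8, 1.8, 7.1]
width: 0.22
```

```bash
cat >> h.py <<'E'
def info(hinge,xsgn=1):
    s=env.state(); p,o=cur(); g=p+.006*o.as_matrix()[:,2]
    a=v[2]; d=g-[v[0],v[1],0]; loc=np.array([np.cos(a)*d[0]+np.sin(a)*d[1],-np.sin(a)*d[0]+np.cos(a)*d[1],d[2]])
    r=loc-hinge; ang=np.degrees(np.arctan2(r[2],-r[0]))
    print('t',s['clock'],'loc',loc.round(4),'radius',np.hypot(r[0],r[2]).round(4),'elev',ang.round(1),'F',np.round(s['contact_force'],1),'w',s['width'],'q',np.round(s['qpos'],1))
HP=np.array([.030,.117,.245]);HC=np.array([0,-.177,.052])
E
python3 -c "
from h import *
info(HP)"
```

```text
t 5.35 loc [-0.1321  0.1298  0.1914] radius 0.1707 elev -18.3 F [-7.8  1.8  7.1] w 0.21992570640431228 q [ 14.8  14.1 125.5  -3.9  17.8   6.3]
```

```bash
python3 - <<'E'
from h import *
p,o=cur(); t0=.846; q0=tcp(press(t0),ori(23)); T=[]
for i,t in enumerate(np.linspace(t0,1.28,9)[1:]):
    w=ori(22.6-8*(i+1)/8); T.append((p+tcp(press(t),w)-tcp(press(t0),ori(22.6)),w))
rows(T,255)
E
```

```text
[[-0.0,-0.0003,0.0092,1.0,-0.0,0.3,255],[-0.0,-0.0001,0.0184,2.0,-0.0,0.3,255],[-0.0,0.0006,0.0276,3.0,-0.0,0.3,255],[-0.0,0.0017,0.0368,4.0,-0.0,0.3,255],[-0.0,0.0034,0.0459,5.0,-0.0,0.3,255],[-0.0001,0.0056,0.0549,6.0,-0.0,0.3,255],[-0.0001,0.0082,0.0638,7.0,-0.0,0.3,255],[-0.0001,0.0114,0.0725,8.0,-0.0,0.3,255]]
```

Request:
servo_tool --deltas '[[[0,-0.0003,0.0092,1,0,0,255],[0,0,0.0184,2,0,0,255],[0,0.0006,0.0276,3,0,0,255],[0,0.0017,0.0368,4,0,0,255],[0,0.0034,0.046,5,0,0,255],[0,0.0056,0.055,6,0,0,255],[0,0.0082,0.064,7,0,0,255],[0,0.0114,0.0725,8,0,0,255]]]'

```text
clock: 6.02
position: [0.4745, 0.1862, 0.1333]
tool_rot: [166.0, 0.1, 101.9]
contact_force: [-37.1, -5.7, 11.2]
width: 0.228
```

```bash
python3 -c "
from h import *
info(HP)"
```

```text
t 6.0167 loc [-0.0981  0.1298  0.1275] radius 0.1738 elev -42.5 F [-37.1  -5.7  11.2] w 0.2277296078574709 q [ 14.3  24.3 120.   -1.9  21.7   4.1]
```

```bash
python3 - <<'E'
from h import *
s=get_image('scene');save(s,'s2')
w=get_image('wrist');
a=s['img'][170:370,200:440,::-1]; a=cv2.resize(a,(480,400)); b=cv2.resize(w['img'][:,:,::-1],(320,240))
im=np.zeros((400,800,3),np.uint8); im[:,:480]=a; im[:240,480:]=b; cv2.imwrite('pics/c2.png',im); info(HP)
E
```

```text
t 6.1167 loc [-0.0984  0.1298  0.1267] radius 0.1746 elev -42.7 F [-23.2  -2.9   7. ] w 0.22572636416593495 q [ 14.3  24.3 120.   -1.9  21.8   4.1]
```

View pics/c2.png

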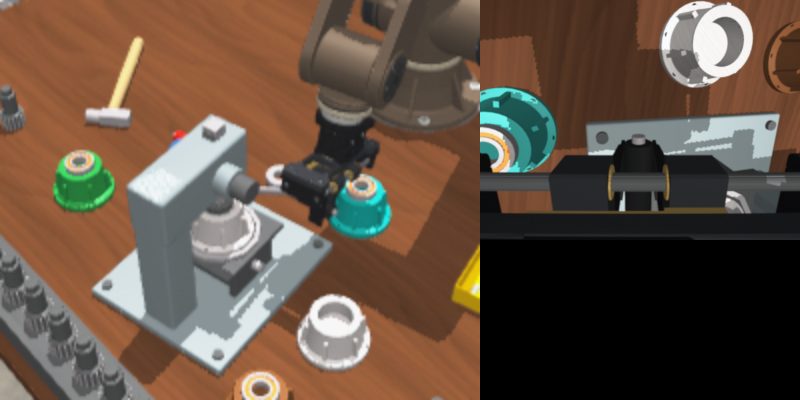

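```bash
python3 - <<'E'
from h import *
w=ori(15); ts=np.linspace(1.28,-.005,41); P=[(tcp(press(t),w),w) for t in ts]
for k in range(0,40,8): rows(P[k+1:k+9],255,P[k])
E
```

```text
[[0.0,-0.0025,-0.0048,0.0,0.0,0.0,255],[-0.0,-0.0049,-0.0098,0.0,0.0,0.0,255],[0.0,-0.0071,-0.0148,0.0,0.0,0.0,255],[0.0,-0.0091,-0.0198,0.0,0.0,0.0,255],[-0.0,-0.011,-0.025,0.0,0.0,0.0,255],[-0.0,-0.0127,-0.0302,0.0,0.0,0.0,255],[-0.0,-0.0142,-0.0354,0.0,0.0,0.0,255],[-0.0,-0.0156,-0.0407,0.0,0.0,0.0,255]]
[[-0.0,-0.0012,-0.0053,0.0,0.0,0.0,255],[-0.0,-0.0022,-0.0107,0.0,0.0,0.0,255],[-0.0,-0.0031,-0.0161,0.0,0.0,0.0,255],[0.0,-0.0038,-0.0215,0.0,0.0,0.0,255],[-0.0,-0.0043,-0.0269,0.0,0.0,0.0,255],[-0.0,-0.0046,-0.0324,0.0,0.0,0.0,255],[0.0,-0.0048,-0.0378,0.0,0.0,0.0,255],[-0.0,-0.0047,-0.0433,0.0,0.0,0.0,255]]
[[0.0,0.0002,-0.0055,0.0,0.0,0.0,255],[0.0,0.0006,-0.0109,0.0,0.0,0.0,255],[-0.0,0.0011,-0.0163,0.0,0.0,0.0,255],[-0.0,0.0018,-0.0218,0.0,0.0,0.0,255],[0.0,0.0027,-0.0271,0.0,0.0,0.0,255],[0.0,0.0038,-0.0325,0.0,0.0,0.0,255],[0.0,0.005,-0.0378,0.0,0.0,0.0,255],[-0.0,0.0064,-0.0431,0.0,0.0,0.0,255]]
[[0.0,0.0016,-0.0052,0.0,0.0,0.0,255],[0.0,0.0033,-0.0104,0.0,0.0,0.0,255],[0.0,0.0052,-0.0155,0.0,0.0,0.0,255],[0.0,0.0073,-0.0206,0.0,0.0,0.0,255],[0.0,0.0095,-0.0256,0.0,0.0,0.0,255],[0.0,0.0119,-0.0305,0.0,0.0,0.0,255],[0.0,0.0145,-0.0353,0.0,0.0,0.0,255],[0.0,0.0172,-0.04,0.0,0.0,0.0,255]]
[[-0.0,0.0029,-0.0047,0.0,0.0,0.0,255],[-0.0,0.0059,-0.0092,0.0,0.0,0.0,255],[-0.0,0.009,-0.0137,0.0,0.0,0.0,255],[-0.0,0.0123,-0.018,0.0,0.0,0.0,255],[0.0,0.0157,-0.0223,0.0,0.0,0.0,255],[-0.0,0.0193,-0.0264,0.0,0.0,0.0,255],[-0.0,0.023,-0.0305,0.0,0.0,0.0,255],[-0.0,0.0268,-0.0344,0.0,0.0,0.0,255]]
```

Request:
servo_tool --deltas '[[[0,-0.0025,-0.0048,0,0,0,255],[0,-0.0049,-0.0098,0,0,0,255],[0,-0.0071,-0.0148,0,0,0,255],[0,-0.0091,-0.0198,0,0,0,255],[0,-0.011,-0.025,0,0,0,255],[0,-0.0127,-0.0302,0,0,0,255],[0,-0.0142,-0.0354,0,0,0,255],[0,-0.0156,-0.0407,0,0,0,255]]]'

```text
clock: 6.78
position: [0.451, 0.1814, 0.1692]
tool_rot: [165.7, 0.1, 101.9]
contact_force: [-11.0, 0.2, -0.7]
width: 0.222
```

Request:
servo_tool --deltas '[[[0,-0.0012,-0.0053,0,0,0,255],[0,-0.0022,-0.0107,0,0,0,255],[0,-0.0031,-0.0161,0,0,0,255],[0,-0.0038,-0.0215,0,0,0,255],[0,-0.0043,-0.0269,0,0,0,255],[0,-0.0046,-0.0324,0,0,0,255],[0,-0.0048,-0.0378,0,0,0,255],[0,-0.0047,-0.0433,0,0,0,255]]]'

```text
clock: 7.45
position: [0.4377, 0.1787, 0.211]
tool_rot: [165.4, 0.1, 101.9]
contact_force: [-6.1, 2.5, 2.7]
width: 0.225
```

```bash
python3 -c "
from h import *
info(HP)"
```

```text
t 7.45 loc [-0.1356  0.1298  0.2052] radius 0.1703 elev -13.5 F [-6.1  2.5  2.7] w 0.22461628726892435 q [ 14.6  13.9 120.1  -1.4  31.5   3.8]
```

Request:
servo_tool --deltas '[[[0,0.0002,-0.0055,0,0,0,255],[0,0.0006,-0.0109,0,0,0,255],[0,0.0011,-0.0163,0,0,0,255],[0,0.0018,-0.0218,0,0,0,255],[0,0.0027,-0.0271,0,0,0,255],[0,0.0038,-0.0325,0,0,0,255],[0,0.005,-0.0378,0,0,0,255],[0,0.0064,-0.0431,0,0,0,255]]]'

```text
clock: 8.12
position: [0.4353, 0.1782, 0.2556]
tool_rot: [165.1, 0.1, 101.9]
contact_force: [4.7, 6.9, 3.0]
width: 0.228
```

Request:
servo_tool --deltas '[[[0,0.0016,-0.0052,0,0,0,255],[0,0.0033,-0.0104,0,0,0,255],[0,0.0052,-0.0155,0,0,0,255],[0,0.0073,-0.0206,0,0,0,255],[0,0.0095,-0.0256,0,0,0,255],[0,0.0119,-0.0305,0,0,0,255],[0,0.0145,-0.0353,0,0,0,255],[0,0.0172,-0.04,0,0,0,255]]]'

```text
clock: 8.78
position: [0.4443, 0.18, 0.2995]
tool_rot: [164.7, 0.1, 101.9]
contact_force: [23.5, 9.0, -5.9]
width: 0.226
```

Request:
servo_tool --deltas '[[[0,0.0029,-0.0047,0,0,0,255],[0,0.0059,-0.0092,0,0,0,255],[0,0.009,-0.0137,0,0,0,255],[0,0.0123,-0.018,0,0,0,255],[0,0.0157,-0.0223,0,0,0,255],[0,0.0193,-0.0264,0,0,0,255],[0,0.023,-0.0305,0,0,0,255],[0,0.0268,-0.0344,0,0,0,255]]]'

```text
clock: 9.45
position: [0.4564, 0.1824, 0.3337]
tool_rot: [165.8, 0.1, 101.9]
contact_force: [-0.0, 2.9, -36.3]
width: 0.225
```

```bash
python3 -c "
from h import *
info(HP)"
```

```text
t 9.45 loc [-0.1166  0.1297  0.3279] radius 0.1684 elev 29.5 F [ -0.    2.9 -36.3] w 0.22533855847792675 q [ 14.4   6.7 107.2  -0.9  51.8   3. ]
```

Request:
servo_tool --deltas '[[[0,0,0.002,0,0,0,255],[0,0,0.004,0,0,0,255],[0,0,0.004,0,0,0,255],[0,0,0.004,0,0,0,200],[0,0,0.004,0,0,0,150],[0,0,0.004,0,0,0,60],[0,0,0.004,0,0,0,0],[0,0,0.004,0,0,0,0]]]'

```text
clock: 10.12
position: [0.4586, 0.1829, 0.3338]
tool_rot: [165.3, 0.1, 101.9]
contact_force: [0.1, 0.5, -0.3]
width: 0.449
```

Request:
servo_tool --deltas '[[[0,0,0,0,0,0,0],[0,0,0,0,0,0,0],[0,0,0,0,0,0,0],[0,0,0,0,0,0,0],[0,0,0,0,0,0,0],[0,0,0,0,0,0,0]]]'

```text
clock: 10.62
position: [0.4583, 0.183, 0.3337]
tool_rot: [165.3, 0.1, 101.9]
contact_force: [0.1, -0.7, -1.4]
width: 0.869
```

```bash
python3 - <<'E'
from h import *
info(HP); p,o=cur(); print(p)
w=ori(0)
a=cam(0);b=a-[np.cos(v[2])*.03,np.sin(v[2])*.03,0]
q1=p+[-.02,0,.15]; q2=tcp(a,w)+[-.02,0,.30]; q3=tcp(a,w)+[0,0,.12]
print(q1,q2,q3); rows([(q1,o),(q2,w),(q3,w)],0)
E
```

```text
t 10.6167 loc [-0.1145  0.1299  0.3279] radius 0.1666 elev 29.8 F [ 0.1 -0.7 -1.4] w 0.8691052019197879 q [ 14.5   6.8 107.3  -0.9  51.2   3. ]
[0.45830966 0.18299798 0.33366203]
[0.43830966 0.18299798 0.48366203] [ 0.47642817 -0.13474843  0.38317899] [ 0.49642817 -0.13474843  0.20317899]
[[0.0039,0.0192,-0.1501,0.0,0.0,0.0,0],[-0.3147,-0.0338,-0.0596,14.7,0.1,0.3,0],[-0.3186,-0.0606,0.1195,14.7,0.1,0.3,0]]
```

Request:
servo_tool --deltas '[[[0,0,-0.03,0,0,0,0],[0,0,-0.065,0,0,0,0],[0,0.005,-0.1,0,0,0,0],[0,0.01,-0.13,0,0,0,0],[-0.03,0.01,-0.145,2,0,0,0],[-0.065,0,-0.145,5,0,0,0],[-0.1,-0.01,-0.145,8,0,0,0],[-0.135,-0.02,-0.14,11,0,0,0]]]'

```text
clock: 11.28
position: [0.4319, 0.0385, 0.4653]
tool_rot: [176.3, 0.1, 102.0]
contact_force: [0.5, 0.8, 0.0]
width: 1.003
```

```bash
python3 - <<'E'
from h import *
w=ori(0);q=tcp(cam(0),w);rows([(q+[-.02,0,.3],w),(q+[0,0,.12],w)],0)
E
```

```text
[[-0.1786,0.0023,0.0827,3.7,0.1,0.3,0],[-0.1825,0.0102,0.2636,3.7,0.1,0.3,0]]
```

Request:
servo_tool --deltas '[[[-0.035,0,0.005,1,0,0,0],[-0.07,0,0.01,2,0,0,0],[-0.11,0,0.03,3,0,0,0],[-0.15,0,0.06,3.7,0,0,0],[-0.175,0.005,0.09,3.7,0,0,0],[-0.182,0.01,0.125,3.7,0,0,0],[-0.182,0.01,0.16,3.7,0,0,0],[-0.182,0.01,0.19,3.7,0,0,0]]]'

```text
clock: 11.95
position: [0.4915, -0.1348, 0.2727]
tool_rot: [-179.9, 0.0, 101.8]
contact_force: [0.9, 0.2, 0.2]
width: 0.999
```

Request:
servo_tool --deltas '[[[0,0,0.03,0,0,0,0],[0,0,0.05,0,0,0,0],[0,0,0.05,0,0,0,0]]]'

```text
clock: 12.2
position: [0.4905, -0.1336, 0.222]
tool_rot: [-179.7, -0.1, 101.9]
contact_force: [0.3, -0.2, 0.1]
width: 0.999
```

```bash
python3 - <<'E'
from h import *
s=env.state(); p,o=cur(); print(p,s['qpos'])
w=get_image('wrist'); T=np.array(w['T_tool_cam'])
M=o.as_matrix()@T[:3,:3]; e=p+o.apply(T[:3,3])
P=np.array([[-142.8,-208,77],[-142.8,-146,77],[-142.8,-135,77]])/1000
u=proj(w,st2w(v,P),e,M); print(u)
im=w['img'][:,:,::-1].copy()
for a in u: cv2.circle(im,tuple(int(x) for x in a),4,(0,255,0),2)
cv2.imwrite('pics/w2.png',im)
wo=ori(0); rows([(tcp(cam(0),wo),wo)],0)
t=get_image('top'); im=t['img'][150:300,230:430,::-1]; cv2.imwrite('pics/t2.png',cv2.resize(im,None,fx=3,fy=3))
E
```

```text
[ 0.49047259 -0.13361392  0.22195702] [-2.26533995e+01  2.00112651e+01  1.06514034e+02 -8.56014387e-02
  5.37846410e+01 -3.44984451e+01]
[[323.92332793 264.29981716]
 [324.75304452 181.46923249]
 [324.90912243 165.79700453]]
[[-0.0019,0.0052,0.1411,-0.2,-0.0,0.3,0]]
```

View pics/w2.png

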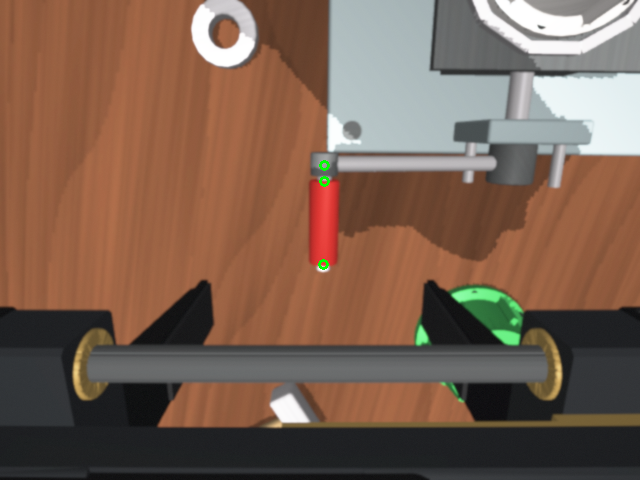

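The wrist prediction falls on the red grip (324, 180–265), so I can descend and grasp it.

Request:
servo_tool --deltas '[[[0,0.003,0.03,0,0,0,0],[-0.001,0.005,0.065,0,0,0,0],[-0.002,0.005,0.1,0,0,0,0],[-0.002,0.005,0.125,0,0,0,0],[-0.002,0.005,0.141,0,0,0,0],[-0.002,0.005,0.141,0,0,0,0],[-0.002,0.005,0.141,0,0,0,255],[-0.002,0.005,0.141,0,0,0,255]]]'

```text
clock: 12.97
position: [0.4982, -0.1356, 0.0864]
tool_rot: [179.9, 0.2, 101.9]
contact_force: [0.8, 0.4, -0.1]
width: 0.911
```

Request:
servo_tool --deltas '[[[0,0,0,0,0,0,255],[0,0,0,0,0,0,255],[0,0,0,0,0,0,255],[0,0,0,0,0,0,255],[0,0,0,0,0,0,255],[0,0,0,0,0,0,255],[0,0,0,0,0,0,255],[0,0,0,0,0,0,255]]]'

```text
clock: 13.63
position: [0.4971, -0.1352, 0.0845]
tool_rot: [180.0, 0.1, 101.9]
contact_force: [-0.3, -0.2, -0.4]
width: 0.36
```

Request:
servo_tool --deltas '[[[0,0,0,0,0,0,255],[0,0,0,0,0,0,255],[0,0,0,0,0,0,255],[0,0,0,0,0,0,255],[0,0,0,0,0,0,255]]]'

```text
clock: 14.05
position: [0.4952, -0.1355, 0.084]
tool_rot: [-179.8, 0.0, 101.9]
contact_force: [-10.6, -7.8, 0.1]
width: 0.225
```

```bash
python3 - <<'E'
from h import *
info(HC); w=ori(0); ts=np.linspace(0,1.396,33); P=[(tcp(cam(t),w),w) for t in ts]
for k in range(0,32,8): rows(P[k+1:k+9],255,P[k])
E
```

```text
t 14.05 loc [-0.1442 -0.1895  0.078 ] radius 0.1465 elev 10.2 F [-10.6  -7.8   0.1] w 0.2253966243714863 q [-22.6  32.1 113.3  -0.2  34.8 -34.3]
[[0.0,0.0012,-0.0062,0.0,0.0,0.0,255],[0.0,0.0027,-0.0123,0.0,0.0,0.0,255],[0.0,0.0045,-0.0184,0.0,0.0,0.0,255],[0.0,0.0065,-0.0244,0.0,0.0,0.0,255],[-0.0,0.0088,-0.0303,0.0,0.0,0.0,255],[0.0,0.0114,-0.0361,0.0,0.0,0.0,255],[0.0,0.0142,-0.0418,0.0,0.0,0.0,255],[0.0,0.0172,-0.0473,0.0,0.0,0.0,255]]
[[0.0,0.0033,-0.0054,0.0,0.0,0.0,255],[-0.0,0.0068,-0.0107,0.0,0.0,0.0,255],[-0.0,0.0105,-0.0158,0.0,0.0,0.0,255],[-0.0,0.0145,-0.0207,0.0,0.0,0.0,255],[0.0,0.0187,-0.0255,0.0,0.0,0.0,255],[0.0,0.023,-0.03,0.0,0.0,0.0,255],[0.0,0.0276,-0.0344,0.0,0.0,0.0,255],[-0.0,0.0324,-0.0386,0.0,0.0,0.0,255]]
[[0.0,0.0049,-0.004,0.0,0.0,0.0,255],[0.0,0.01,-0.0077,0.0,0.0,0.0,255],[-0.0,0.0153,-0.0112,0.0,0.0,0.0,255],[0.0,0.0207,-0.0145,0.0,0.0,0.0,255],[0.0,0.0262,-0.0175,0.0,0.0,0.0,255],[0.0,0.0319,-0.0203,0.0,0.0,0.0,255],[0.0,0.0377,-0.0229,0.0,0.0,0.0,255],[0.0,0.0436,-0.0252,0.0,0.0,0.0,255]]
[[-0.0,0.006,-0.002,0.0,0.0,0.0,255],[-0.0,0.0121,-0.0038,0.0,0.0,0.0,255],[-0.0,0.0182,-0.0053,0.0,0.0,0.0,255],[-0.0,0.0244,-0.0065,0.0,0.0,0.0,255],[-0.0,0.0307,-0.0075,0.0,0.0,0.0,255],[0.0,0.0369,-0.0082,0.0,0.0,0.0,255],[-0.0,0.0433,-0.0086,0.0,0.0,0.0,255],[0.0,0.0496,-0.0088,0.0,0.0,0.0,255]]
```

View pics/t2.png

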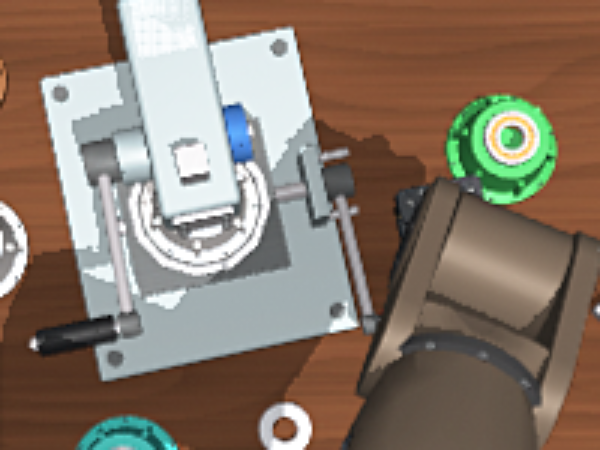

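The top view shows the press lever back at rest (grip at 70,335) and the red grip held (opening ≈21 mm). Next is swinging the cam.

Request:
servo_tool --deltas '[[[0,0.0012,-0.0062,0,0,0,255],[0,0.0027,-0.0123,0,0,0,255],[0,0.0045,-0.0184,0,0,0,255],[0,0.0065,-0.0244,0,0,0,255],[0,0.0088,-0.0303,0,0,0,255],[0,0.0114,-0.0361,0,0,0,255],[0,0.0142,-0.0418,0,0,0,255],[0,0.0172,-0.0473,0,0,0,255]]]'

```text
clock: 14.72
position: [0.5125, -0.132, 0.1317]
tool_rot: [-179.8, 0.0, 101.9]
contact_force: [-7.7, -6.0, 1.0]
width: 0.227
```

Request:
servo_tool --deltas '[[[0,0.0033,-0.0054,0,0,0,255],[0,0.0068,-0.0107,0,0,0,255],[0,0.0105,-0.0158,0,0,0,255],[0,0.0145,-0.0207,0,0,0,255],[0,0.0187,-0.0255,0,0,0,255],[0,0.023,-0.03,0,0,0,255],[0,0.0276,-0.0344,0,0,0,255],[0,0.0324,-0.0386,0,0,0,255]]]'

```text
clock: 15.38
position: [0.545, -0.1254, 0.1705]
tool_rot: [-179.9, 0.1, 101.9]
contact_force: [-3.1, -5.2, -0.9]
width: 0.224
```

```bash
python3 -c "
from h import *
info(HC)"
```

```text
t 15.3833 loc [-0.0933 -0.1896  0.1645] radius 0.1462 elev 50.3 F [-3.1 -5.2 -0.9] w 0.2238720806983421 q [-19.7  27.5 103.   -0.2  49.5 -31.4]
```

Request:
servo_tool --deltas '[[[0,0.0049,-0.004,0,0,0,255],[0,0.01,-0.0077,0,0,0,255],[0,0.0153,-0.0112,0,0,0,255],[0,0.0207,-0.0145,0,0,0,255],[0,0.0262,-0.0175,0,0,0,255],[0,0.0319,-0.0203,0,0,0,255],[0,0.0377,-0.0229,0,0,0,255],[0,0.0436,-0.0252,0,0,0,255]]]'

```text
clock: 16.05
position: [0.5882, -0.1166, 0.1952]
tool_rot: [-179.9, 0.1, 101.9]
contact_force: [-0.2, -6.7, -4.3]
width: 0.223
```

Request:
servo_tool --deltas '[[[0,0.006,-0.002,0,0,0,255],[0,0.0121,-0.0038,0,0,0,255],[0,0.0182,-0.0053,0,0,0,255],[0,0.0244,-0.0065,0,0,0,255],[0,0.0307,-0.0075,0,0,0,255],[0,0.0369,-0.0082,0,0,0,255],[0,0.0433,-0.0086,0,0,0,255],[0,0.0496,-0.0088,0,0,0,255]]]'

```text
clock: 16.72
position: [0.6364, -0.1067, 0.2034]
tool_rot: [-179.8, 0.1, 101.9]
contact_force: [-1.7, -8.5, -7.1]
width: 0.224
```

Request:
servo_tool --deltas '[[[0,0,0,0,0,0,255],[0,0,0,0,0,0,255],[0,0,0,0,0,0,255],[0,0,0,0,0,0,255]]]'

```text
clock: 17.05
position: [0.6362, -0.1068, 0.2033]
tool_rot: [-179.9, 0.1, 101.9]
contact_force: [-1.6, -8.3, -6.6]
width: 0.224
```

```bash
python3 - <<'E'
from h import *
info(HC)
s=get_image('scene');t=get_image('top');
a=cv2.resize(s['img'][180:340,200:400,::-1],(400,320));b=cv2.resize(t['img'][150:310,230:430,::-1],(400,320))
cv2.imwrite('pics/f.png',np.hstack([a,b]))
for k,p in (('scene',s),('top',t)): print(k,proj(p,st2w(v,[[0,0,.146],[0,0,.158]])).round(1))
E
```

```text
t 17.05 loc [-0.0003 -0.1898  0.1973] radius 0.1453 elev 89.9 F [-1.6 -8.3 -6.6] w 0.2239788104796437 q [-15.3  31.8  88.6  -0.2  59.7 -27.1]
scene [[307.8 271.5]
 [307.7 268.8]]
top [[295.3 214.2]
 [295.2 213.5]]
```

View pics/f.png

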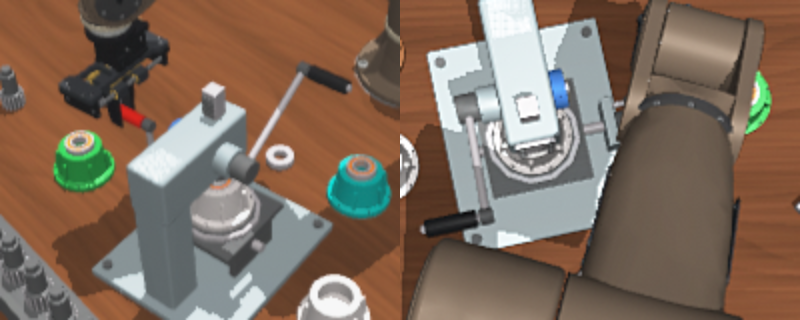

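```bash
python3 -c "
from h import *
print(env.sign_off()); info(HC)"
```

```text
the job is handed in; nothing more can be done
None
the job is handed in; nothing more can be done
```

The job is done and handed in at about 17 s of the 64 s allowed, with the gripper still holding the cam lever upright.

- **Press lever:** I gripped the black grip and pulled it to the bottom stop. The grip measured about 1.26 rad against the 1.25 stop, with about 33 N resisting, well above the pressing load. I eased it back up over about 3.3 s and released it at its rest. The later top and scene pictures show it still there.
- **Cam lever:** I gripped the red grip (about 21 mm opening) and swung it to 89.9° elevation, about 1.395 rad against the target 1.396. The hold was steady, with about 10 N at the wrist.
- **Other things on the bench:** nothing looked moved in the final pictures, though the arm hid part of the top view.

**What I could not check directly:** the head hides the hub and bearing. That the bearing is home and the hub is raised rests on the lever angles and forces, not on seeing them.

Two forces ran high: about 38 N at the bottom stop and 36 N at the upper stop. Both came through the fingers on the grip and stayed well below the 120 N wrist limit.

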